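Tip the copper test plate out of its nest and lay it on the black rubber mat

ROBOT

A 6-joint arm with a two-finger parallel gripper is mounted at the origin on the work surface. World frame = base frame: x ahead of the robot, y to its left, z up, the work surface at z = 0. Lengths are in m, angles in rad, forces in N, time in s.
With the tool pointing down it reaches from about 0.35 to 0.775 m from the base axis. Payload 5.5 kg.
Tool frame: the origin (TCP) lies midway between the tips of the shut fingers; the grasp point (between the pads) lies hold_point_z behind it (hold_point_z is the distance from the TCP to the grasp point, in m); z points along the fingers, y is the direction in which the jaws open and shut (so a half turn about z gives the same grasp; the last joint's range is limited). The gripper opens to 85 mm and grips with 20 to 120 N. Pads are 22 mm wide; open, the fingers measure 114 mm over their backs; the gripper's body (76 mm by 85 mm) begins 54 mm behind the grasp point. The pads swing forward as they close: fully open they stand 13 mm farther back than shut.
Start: joints at [1.147, 0.313, 0.046, 1.304, 0, 1.431], TCP at [0.161, 0.552, 0.195] pointing down, gripper open.
Joint ranges: [-2.76, 2.76], [-0.86, 1.69], [-1.03, 1.26], [-2.2, 2.34], [-1.47, 1.5], [-3.14, 3.14]. Speed limits (rad/s): [2.57, 2.57, 3.14, 3.14, 3.14, 3.14].

INTERFACE

Orientations are given as a unit quaternion [w, x, y, z].
In Python, from workcell import * gives the robot as it stands. The module is installed in compiled form; this text tells all that it offers.
- The arm moves only by the tool jog_arm, never from a script. Its argument "plan" is a list of rows, each a list of 6 numbers: the shift along the world's x, y, z in m, then the turn, a rotation vector about the world's x, y, z in degrees. A call has exactly 10 rows; each row shifts and turns the commanded pose from where the row before left it; what a row does not reach is not made up. A row lasts 1/10 s, in which the tool goes at most 50 mm and 8.59 degrees, less where a joint would pass 70% of its speed; a pose out of reach is approached as far as the arm can. A call with a gripper value outside its range is refused whole. "hand" is the opening, from 0 (shut) to 1 (fully open), set as the call begins (left out, the last holds). The fingers move at their own pace and stop on an object; "force" is the grip in N (left out, the last holds). Time passes only in rows, so rows that do not move let the fingers close, or fill a call up. It gives the time, the measured TCP pose, the force and the opening at its end, in the units of the state.
- get_state(): the state, without advancing time (a new reading comes with each control period).
- read_camera(name): name is "scene" or "top"; returns the picture (480x640x3 uint8, red, green, blue); there is no depth.
- calibration(name): a dict with "K" (3x3 intrinsics, pixels), "world_to_cam" (4x4, takes a point from world to camera coordinates). Camera axes: x right, y down, z forward; pixel columns grow to the right and rows downward; lengths in m; the calibration is good to about 2 mm. A picture is of the moment at which its call begins. calibration takes no time and is no camera call.
- hand_in(): hands the job in, once; it reports no verdict.
The state is a dict: "clock": time; "joint_pos": joint angles; "qvel": joint speeds; "tau": joint torques, N m; "tcp_pos": TCP position; "orientation": TCP orientation; "wrist_force": force on the tool from outside, world axes, zero at the start; "ft_torque": the same for the moment, N m; "finger_gap": finger opening in m.
Only numpy, scipy, OpenCV 4.12 (cv2) and the standard library are available. Lean on these libraries where they do the work, as an engineer would, in place of code of your own. Each camera call takes 0.05 s, during which the arm holds its last target.

TASK

The copper test plate lies sunk in its cream nest with no room for fingers: press its end beside the blue stripe all the way down so that the other end tilts up and stays up. Then lift the plate out and lay it flat in the middle of the black rubber mat, without dropping it. Leave the steel plate in the other nest alone.

Things in the scene. Friction and masses are not known exactly. Their poses are not given: they have to be found in the camera images.
- copper_plate_center (a point): centre of the loose copper plate, 90 (x) x 50 (y) x 6 mm, about 220 g, z up when flat. Starts level in 'nest', top 2 mm below the nest's top face, +x end at the blue stripe. Tilted fully, its -x end stands up: top edge about 16 mm, underside about 10 mm above the nest's top face; grip it there across the 50 mm width, about 35 mm from the middle, fingertips just above the nest.
- nest: fixed cream block 134 (x) x 94 (y) x 34 mm high, pocket 94 x 54 mm, holding the copper plate; origin at the centre of its underside, z up. A blue stripe marks its +x end. The plate lies on a rocker hinged about y at mid-pocket: pressed 32 mm from the middle towards the stripe with about 3 N, plate and rocker turn to a stop at 0.42 rad (that spot sinks 13 mm) and stay there by friction.
- mat: a fixed black rubber mat, 150 (x) x 130 (y) x 4 mm, on the bench; origin at the centre of its underside, z up.
- steel_plate_center (a point): centre of the grey steel plate, 90 x 50 x 6 mm, lying in a second nest that looks the same; not to be moved.
Not all that is in view belongs to the job. Of the things that look like the part that bears copper_plate_center, the smaller one is meant. There is more than one size of the mat; the job needs the smaller.

How it is judged:
On the way:
1. the copper plate is tilted up in its nest by more than 0.3 rad (17 degrees) (angle between copper_plate_center's own z axis and vertical above 0.3 rad and distance between copper_plate_center and nest below 0.042 m), for 0.2 s.
At the end, for the whole second after the job is handed in: The copper plate lies flat (within 10 degrees) and at rest on the black rubber mat, its centre within 35 mm of the mat's centre, released; the steel plate is still in its nest (moved less than 10 mm) (horizontal distance between copper_plate_center and mat below 0.035 m and z of copper_plate_center in the frame of mat between 0.004 and 0.012 m and angle between the z axis of copper_plate_center and the z axis of mat, either way round below 0.175 rad and linear speed of copper_plate below 0.02 m/s and distance of steel_plate_center from where it was at the start of the episode below 0.01 m); the robot touches nothing.
It fails at once if the steel plate is moved by more than 10 mm (distance of steel_plate_center from where it was at the start of the episode above 0.01 m).
It fails at once if the copper plate is dropped (falls free faster than 0.9 m/s, a fall of about 40 mm) (linear speed of copper_plate above 0.9 m/s and contact force between copper_plate and the fingers below 0.1 N).
It also fails if it takes over 42 s, if anything falls off the work surface, if the arm or the gripper's body presses on something with over 40 N, if the wrist force passes 120 N, or if a joint passes its speed limit or range.

## Working session

There is one attempt and no reset: what is moved stays moved. The work goes in short steps, Python scripts to look and compute and a tool call to move; the robot and the scene stay as the last step left them, time stands still between calls to the robot, and variables do not carry over. Pictures are saved under pics/ and viewed, and the job is handed in when it is done.

Besides the shell and the picture viewer there is one more tool, called after ">>>" as name(argument=value, ...) on one line, values as JSON. jog_arm: Moves the arm, as the interface text tells. Its arguments: {"type":"object","properties":{"plan":{"type":"array","items":{"type":"array","items":{"type":"number"}}},"hand":{"type":"number"},"force":{"type":"number"}},"required":["plan"]}

```bash
mkdir -p pics; cat > h.py <<'E'
from workcell import *
import numpy as np, cv2
def ray(name,u,v,z):
    c=calibration(name);K=np.array(c["K"]);T=np.array(c["world_to_cam"]);R=T[:3,:3];t=T[:3,3]
    o=-R.T@t; d=R.T@np.linalg.inv(K)@np.array([u,v,1.]); return (o+d*(z-o[2])/d[2])
def proj(name,p):
    c=calibration(name);K=np.array(c["K"]);T=np.array(c["world_to_cam"]);q=K@(T[:3,:3]@np.array(p)+T[:3,3]);return q[:2]/q[2]
def snap(name,f,crop=None,s=1):
    im=read_camera(name)[:,:,::-1]
    cv2.imwrite(f"pics/{f}_raw.png",im)
    if crop: x0,y0,x1,y1=crop; im=im[y0:y1,x0:x1]
    im=cv2.resize(im,None,fx=s,fy=s,interpolation=cv2.INTER_CUBIC); cv2.imwrite(f"pics/{f}.png",im)
E
python3 - <<'E'
from h import *
snap("top","t0");snap("scene","s0");s=get_state();print(s)
for n in("top","scene"):print(calibration(n))
try: print(hold_point_z)
except Exception as e: print(e)
import workcell; print([x for x in dir(workcell) if x[0]!='_'])
E
```

```text
{'clock': 0.1, 'joint_pos': array([ 1.14742494e+00,  3.13941258e-01,  4.51418944e-02,  1.30361345e+00,
       -1.80274056e-05,  1.43118612e+00]), 'qvel': array([ 0.00098325, -0.0024637 ,  0.0031529 ,  0.00119829, -0.00052139,
        0.00081845]), 'tau': array([ 3.78752447e-03, -4.81725562e+01,  2.99243832e+01,  1.26800654e-02,
       -3.21229788e-05,  7.57410476e-06]), 'tcp_pos': array([0.16079718, 0.55154346, 0.19460918]), 'orientation': array([-2.15861509e-04,  1.41405005e-01,  9.89951499e-01, -7.78937005e-04]), 'wrist_force': array([-0.28240627,  0.30407504, -0.225861  ]), 'ft_torque': array([ 0.01574973, -0.00960417,  0.00724474]), 'finger_gap': 0.08565111757358858}
{'K': array([[583.38085183,   0.        , 325.51099703],
       [  0.        , 583.38085183, 244.69387549],
       [  0.        ,   0.        ,   1.        ]]), 'world_to_cam': array([[ 0.0100916 , -0.99993927,  0.00442926, -0.03192307],
       [-0.98581439, -0.01069098, -0.16749832,  0.43607483],
       [ 0.1675355 , -0.00267611, -0.98586241,  0.9330212 ],
       [ 0.        ,  0.        ,  0.        ,  1.        ]])}
{'K': array([[526.30029918,   0.        , 314.73163581],
       [  0.        , 526.30029918, 242.59396933],
       [  0.        ,   0.        ,   1.        ]]), 'world_to_cam': array([[ 0.17295413,  0.98489275, -0.00855242, -0.03579966],
       [ 0.65366144, -0.12127429, -0.74700687, -0.24971306],
       [-0.73675884,  0.12360754, -0.6647613 ,  1.31829889],
       [ 0.        ,  0.        ,  0.        ,  1.        ]])}
0.0187
['MotionError', 'calibration', 'get_state', 'hand_in', 'hold_point_z', 'read_camera']
```

View pics/t0.png

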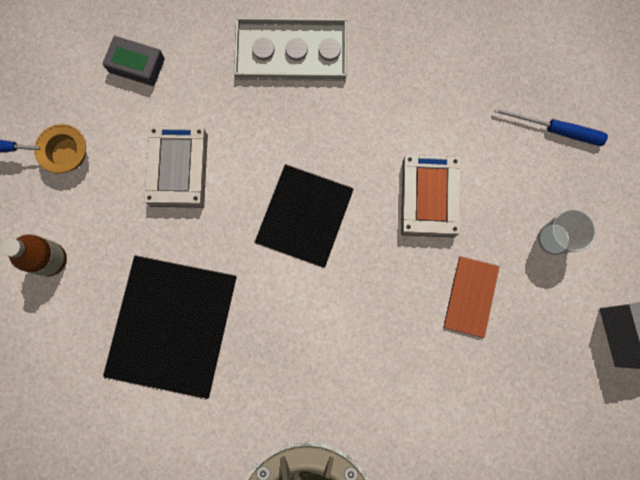

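View pics/s0.png

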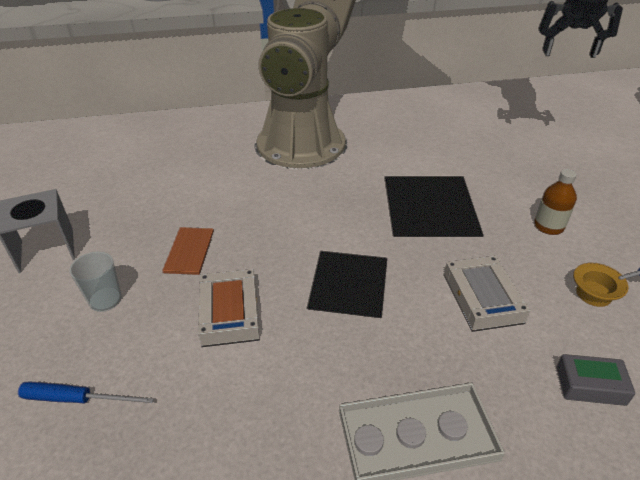

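Top view: the copper nest is at about (432,195) with its blue stripe at (432,161). The small mat is at about (304,216) and the steel nest at (175,167). The larger loose copper plate at (472,297) is a distractor.

```bash
python3 - <<'E'
import cv2
im=cv2.imread('pics/t0_raw.png')
cv2.imwrite('pics/c1.png',cv2.resize(im[145:245,390:475],None,fx=6,fy=6,interpolation=cv2.INTER_CUBIC)[:600])
cv2.imwrite('pics/c2.png',cv2.resize(im[155:275,245:365],None,fx=5,fy=5,interpolation=cv2.INTER_CUBIC))
E
```

```text
(no output)
```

View pics/c1.png

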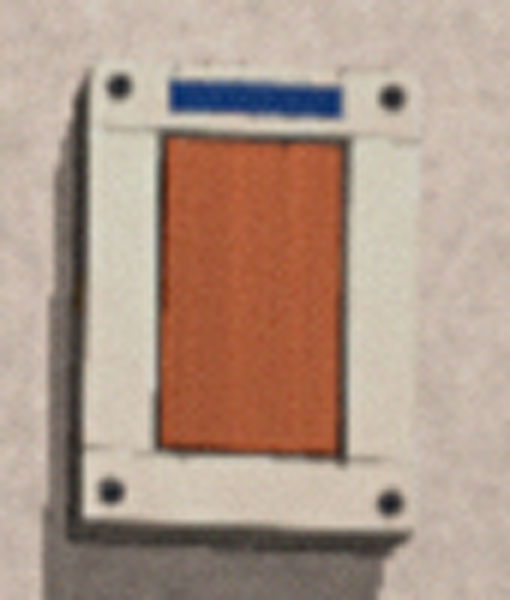

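View pics/c2.png

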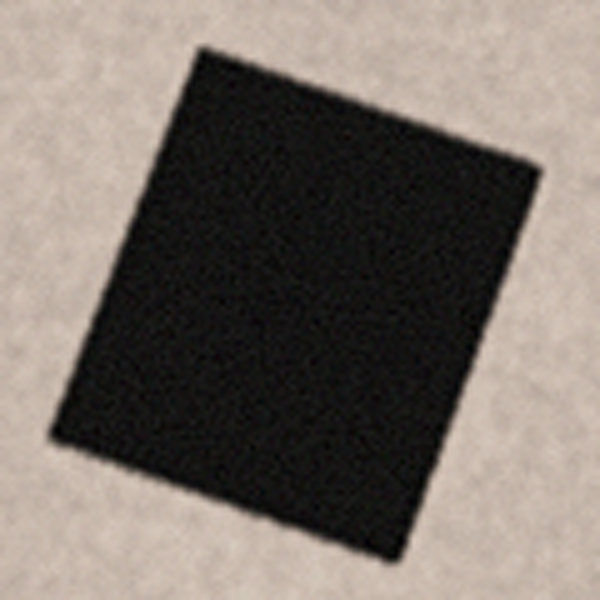

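```bash
python3 - <<'E'
from h import *
def f(L,s,o,z):
    P=np.array([ray("top",a/s+o[0],b/s+o[1],z) for a,b in L]);return P
P=f([(163,137),(346,141),(341,456),(158,451)],6,(390,145),.032);print(P,P.mean(0))
e=(P[0]+P[1]-P[2]-P[3])/2;print(np.linalg.norm(e),np.degrees(np.arctan2(e[1],e[0])),np.linalg.norm(P[0]-P[1]))
B=f([(119,87),(392,98),(390,503),(111,491)],6,(390,145),.034);print(B.mean(0)); e=(B[0]+B[1]-B[2]-B[3])/2;print(np.degrees(np.arctan2(e[1],e[0])))
M=f([(203,47),(541,168),(398,562),(52,436)],5,(245,155),.004);print(M,M.mean(0)); e=(M[0]+M[1]-M[2]-M[3])/2;print(np.linalg.norm(e),np.degrees(np.arctan2(e[1],e[0])))
# scene check
for p in (P.mean(0),M.mean(0)):print(proj("scene",p))
E
```

```text
[[ 0.57225181 -0.1827886   0.032     ]
 [ 0.57166657 -0.23497466  0.032     ]
 [ 0.47989881 -0.23127573  0.032     ]
 [ 0.48076561 -0.17989892  0.032     ]] [ 0.5261457  -0.20723448  0.032     ]
0.09168617783515597 -2.059095688661402 0.052189348299049525
[ 0.52629214 -0.20714829  0.034     ]
-1.8651011702209364
[[ 0.58456113  0.04424968  0.004     ]
 [ 0.54197711 -0.07485646  0.004     ]
 [ 0.40260787 -0.02628772  0.004     ]
 [ 0.44501075  0.0931783   0.004     ]] [0.49353922 0.00907095 0.004     ]
0.14773446523650338 -19.26725766638534
[225.89338721 299.42791958]
[347.01156884 280.58708794]
```

>>> jog_arm(plan=[[0.021,-0.04,0,0,0,1.43],[0.021,-0.04,0,0,0,1.43],[0.021,-0.04,0,0,0,1.43],[0.021,-0.04,0,0,0,1.43],[0.021,-0.04,0,0,0,1.43],[0.021,-0.04,0,0,0,1.43],[0.021,-0.04,0,0,0,1.43],[0.021,-0.04,0,0,0,1.43],[0.021,-0.04,0,0,0,1.43],[0.021,-0.04,0,0,0,1.43]], hand=0, force=60)

```text
clock: 1.1
tcp_pos: [0.3713, 0.1503, 0.1953]
orientation: [0.0, 0.017, 1.0, 0.0]
wrist_force: [0.9, 1.2, 0.5]
finger_gap: -0.0001
```

>>> jog_arm(plan=[[0.021,-0.04,-0.01,0,0,0],[0.021,-0.04,-0.01,0,0,0],[0.021,-0.04,-0.015,0,0,0],[0.021,-0.04,-0.015,0,0,0],[0.021,-0.04,-0.015,0,0,0],[0.021,-0.04,-0.015,0,0,0],[0.021,-0.04,-0.015,0,0,0],[0.02,-0.04,-0.015,0,0,0],[0.02,-0.04,-0.01,0,0,0],[0,0,0,0,0,0]])

```text
clock: 2.1
tcp_pos: [0.5591, -0.2127, 0.0725]
orientation: [-0.001, 0.02, 1.0, -0.0]
wrist_force: [-0.0, 0.2, 0.2]
finger_gap: 0.0004
```

```bash
python3 - <<'E'
from h import *
s=get_state();print(s)
snap("scene","s1",(150,150,350,350),3)
E
```

```text
{'clock': 2.1, 'joint_pos': array([-4.97107851e-01,  4.19606134e-01, -1.06704919e-01,  1.04533919e+00,
       -9.29663889e-04, -4.58063138e-01]), 'qvel': array([ 0.05006248, -0.06250437, -0.05873248,  0.05286212,  0.02831186,
        0.03195447]), 'tau': array([ -1.23573605, -50.02838731,  28.90319288,  -0.58671115,
        -0.17593771,  -0.26293742]), 'tcp_pos': array([ 0.55908918, -0.21267497,  0.07248448]), 'orientation': array([-5.92839175e-04,  1.95209142e-02,  9.99809250e-01, -2.16574677e-04]), 'wrist_force': array([-0.02581766,  0.21953038,  0.23201306]), 'ft_torque': array([-0.00898259,  0.04523197, -0.03839505]), 'finger_gap': 0.0003620340237539911}
```

View pics/s1.png

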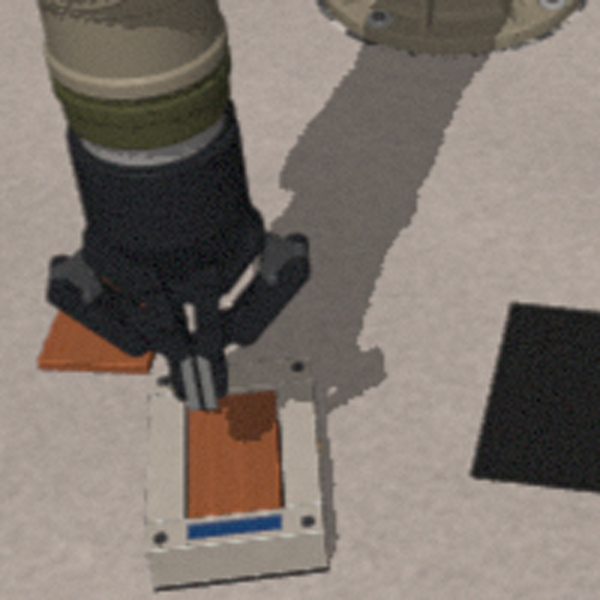

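>>> jog_arm(plan=[[0,0,-0.01,0,0,0],[0,0,-0.01,0,0,0],[0,0,-0.01,0,0,0],[0,0,-0.006,0,0,0],[0,0,-0.003,0,0,0],[0,0,-0.003,0,0,0],[0,0,-0.003,0,0,0],[0,0,-0.003,0,0,0],[0,0,-0.003,0,0,0],[0,0,0,0,0,0]])

```text
clock: 3.15
tcp_pos: [0.5578, -0.2079, 0.024]
orientation: [-0.0, 0.017, 1.0, 0.0]
wrist_force: [0.1, -0.5, -0.7]
finger_gap: -0.0
```

>>> jog_arm(plan=[[0,0,-0.001,0,0,0],[0,0,-0.001,0,0,0],[0,0,0,0,0,0],[0,0,0,0,0,0],[0,0,0,0,0,0],[0,0,0,0,0,0],[0,0,0,0,0,0],[0,0,0,0,0,0],[0,0,0,0,0,0],[0,0,0,0,0,0]])

```text
clock: 4.15
tcp_pos: [0.558, -0.208, 0.0224]
orientation: [0.0, 0.017, 1.0, 0.0]
wrist_force: [-0.8, 0.1, -1.3]
finger_gap: -0.0001
```

```bash
python3 - <<'E'
from h import *
s=get_state();print(s["tcp_pos"],s["wrist_force"])
snap("scene","s2",(170,220,320,370),4)
E
```

```text
[ 0.55803698 -0.20795671  0.02243326] [-0.76968545  0.14691851 -1.3301337 ]
```

View pics/s2.png

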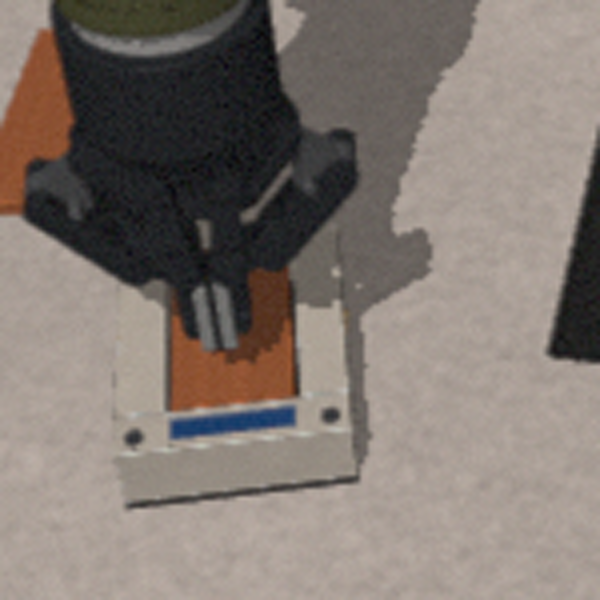

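```bash
python3 - <<'E'
from h import *
for p in [(.558,-.208,.0224),(.558,-.208,.0324),(.558,-.208,.05),(.558,-.208,.07),(.572,-.208,.032),(.526,-.207,.032),(.4805,-.2055,.032)]:
  q=proj("scene",p);print(p,q,(q-[170,220])*4)
snap("top","t2",(385,140,475,240),6)
E
```

```text
(0.558, -0.208, 0.0224) [227.06991202 317.61213982] [228.27964808 390.44855926]
(0.558, -0.208, 0.0324) [226.33991517 313.62021904] [225.35966066 374.48087616]
(0.558, -0.208, 0.05) [225.0273306  306.44247083] [220.10932239 345.76988331]
(0.558, -0.208, 0.07) [223.49110522 298.04176338] [213.96442087 312.16705354]
(0.572, -0.208, 0.032) [226.7963721  320.31201807] [227.18548838 401.24807228]
(0.526, -0.207, 0.032) [226.02958949 299.34551367] [224.11835796 317.38205467]
(0.4805, -0.2055, 0.032) [225.62180599 280.0980349 ] [222.48722398 240.39213959]
```

View pics/t2.png

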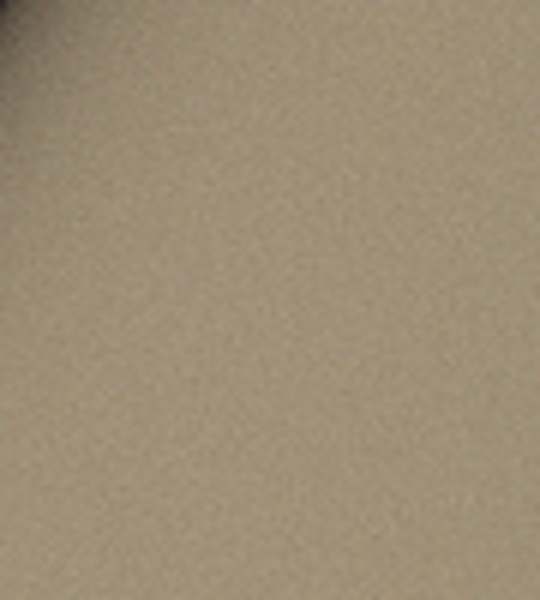

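```bash
python3 - <<'E'
import cv2
im=cv2.imread('pics/s2_raw.png')
cv2.imwrite('pics/c3.png',cv2.resize(im[270:335,195:260],None,fx=9,fy=9,interpolation=cv2.INTER_CUBIC))
E
```

```text
(no output)
```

View pics/c3.png

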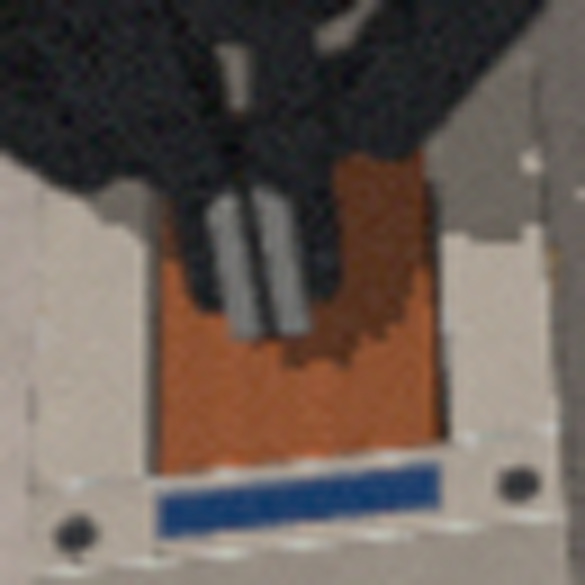

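```bash
python3 - <<'E'
from h import *
print("init TCP, open tips",proj("scene",(.1608,.5515,.1946)),proj("scene",(.1608,.5515,.2076)))
for s in(1,-1):
  print(proj("scene",np.array([.1608,.5515,.2076])+s*.0425*np.array([.28,.96,0])))
print("s1",proj("scene",(.559,-.2127,.0725)))
for z in (.032,.04,.05,.06): print(z,ray("scene",225,307,z))
print("shadow",ray("scene",230.5,310,.032))
# nest base shadow in scene/top
im=cv2.imread('pics/s0_raw.png');cv2.imwrite('pics/c4.png',cv2.resize(im[0:70,520:640],None,fx=6,fy=6,interpolation=cv2.INTER_CUBIC))
E
```

```text
init TCP, open tips [561.33331321  77.64850956] [563.16747598  71.86405792]
[583.72836969  72.62222108]
[542.74166666  71.11087587]
s1 [220.33191769 297.83303568]
0.032 [ 0.5428226  -0.20951057  0.032     ]
0.04 [ 0.55009689 -0.20888355  0.04      ]
0.05 [ 0.55918975 -0.20809978  0.05      ]
0.06 [ 0.56828261 -0.207316    0.06      ]
shadow [ 0.55103988 -0.2008988   0.032     ]
```

View pics/c4.png

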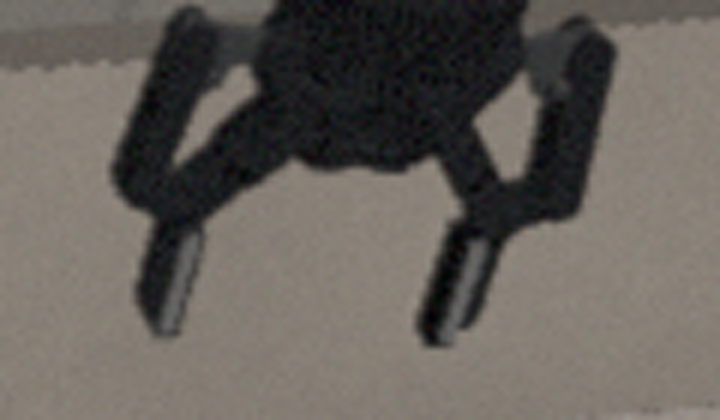

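>>> jog_arm(plan=[[0,0,-0.003,0,0,0],[0,0,-0.003,0,0,0],[0,0,-0.003,0,0,0],[0,0,-0.003,0,0,0],[0,0,0,0,0,0],[0,0,0,0,0,0],[0,0,0,0,0,0],[0,0,0,0,0,0],[0,0,0,0,0,0],[0,0,0,0,0,0]])

```text
clock: 5.25
tcp_pos: [0.5581, -0.208, 0.0105]
orientation: [0.0, 0.017, 1.0, -0.0]
wrist_force: [0.5, 0.3, -0.5]
finger_gap: -0.0001
```

```bash
python3 - <<'E'
from h import *
s=get_state();print(s["tcp_pos"],s["wrist_force"],s["joint_pos"])
snap("scene","s3",(195,270,260,335),9)
E
```

```text
[ 0.55811128 -0.20802313  0.01054001] [ 0.47993074  0.27770965 -0.54640539] [-4.91553560e-01  4.67321535e-01 -1.97769111e-01  9.05489743e-01
  9.82150920e-05 -4.57324254e-01]
```

View pics/s3.png

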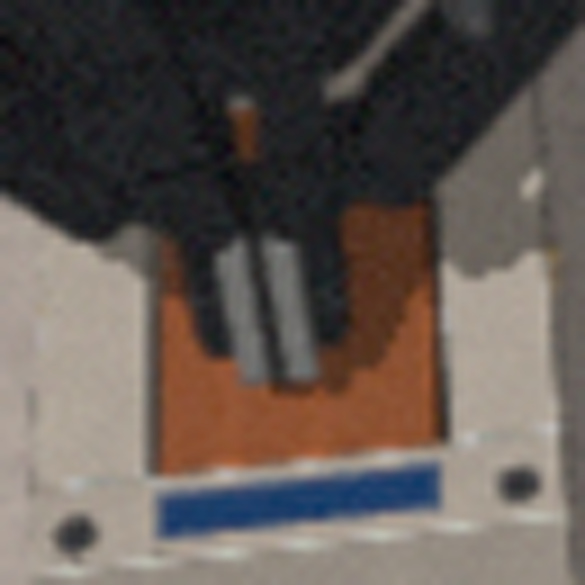

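>>> jog_arm(plan=[[0,0,-0.002,0,0,0],[0,0,-0.002,0,0,0],[0,0,-0.002,0,0,0],[0,0,0,0,0,0],[0,0,0,0,0,0],[0,0,0,0,0,0],[0,0,0,0,0,0],[0,0,0,0,0,0],[0,0,0,0,0,0],[0,0,0,0,0,0]])

```text
clock: 6.3
tcp_pos: [0.5581, -0.208, 0.0045]
orientation: [0.0, 0.017, 1.0, 0.0]
wrist_force: [0.5, -0.4, -0.4]
finger_gap: 0.0001
```

```bash
python3 - <<'E'
from h import *
s=get_state();print(s["tcp_pos"],s["wrist_force"])
snap("scene","s4",(195,270,260,335),9)
E
```

```text
[ 0.5580541  -0.20797732  0.004455  ] [ 0.50325799 -0.37669866 -0.35174821]
```

View pics/s4.png

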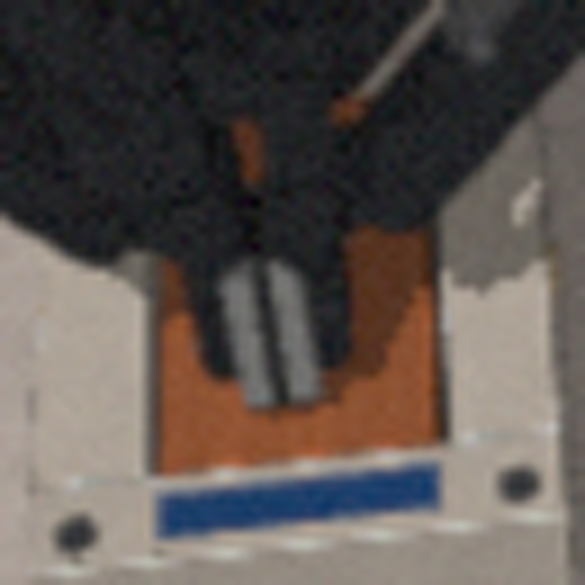

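>>> jog_arm(plan=[[0,0,-0.002,0,0,0],[0,0,-0.002,0,0,0],[0,0,0,0,0,0],[0,0,0,0,0,0],[0,0,0,0,0,0],[0,0,0,0,0,0],[0,0,0,0,0,0],[0,0,0,0,0,0],[0,0,0,0,0,0],[0,0,0,0,0,0]])

```text
clock: 7.35
tcp_pos: [0.5581, -0.208, 0.0004]
orientation: [0.0, 0.017, 1.0, 0.0]
wrist_force: [-0.7, -0.9, 0.3]
finger_gap: 0.0002
```

>>> jog_arm(plan=[[0,0,-0.002,0,0,0],[0,0,-0.002,0,0,0],[0,0,-0.002,0,0,0],[0,0,0,0,0,0],[0,0,0,0,0,0],[0,0,0,0,0,0],[0,0,0,0,0,0],[0,0,0,0,0,0],[0,0,0,0,0,0],[0,0,0,0,0,0]])

```text
clock: 8.35
tcp_pos: [0.5582, -0.2081, -0.0055]
orientation: [0.0, 0.017, 1.0, -0.0]
wrist_force: [1.9, 0.1, 2.1]
finger_gap: -0.0001
```

```bash
python3 - <<'E'
from h import *
s=get_state();print(s["tcp_pos"],s["wrist_force"])
snap("scene","s5",(195,270,260,335),9)
E
```

```text
[ 0.55819351 -0.20805252 -0.00547486] [1.93308034 0.12366121 2.13637598]
```

View pics/s5.png

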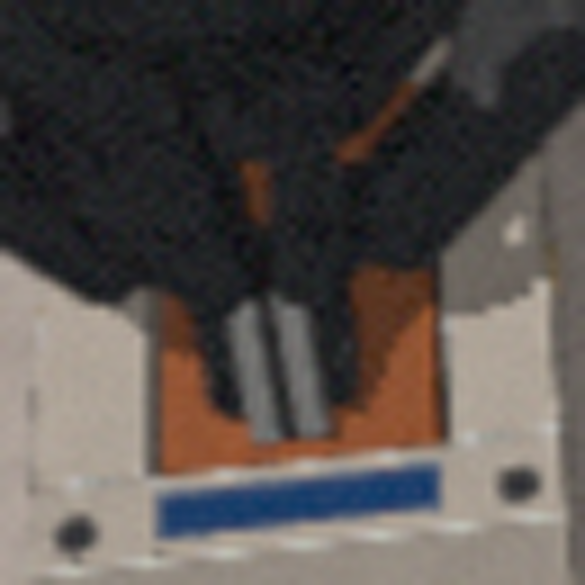

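>>> jog_arm(plan=[[0,0,-0.002,0,0,0],[0,0,-0.002,0,0,0],[0,0,-0.001,0,0,0],[0,0,0,0,0,0],[0,0,0,0,0,0],[0,0,0,0,0,0],[0,0,0,0,0,0],[0,0,0,0,0,0],[0,0,0,0,0,0],[0,0,0,0,0,0]])

```text
clock: 9.4
tcp_pos: [0.5585, -0.2082, -0.0103]
orientation: [0.0, 0.017, 1.0, -0.0]
wrist_force: [5.4, 0.3, 3.6]
finger_gap: -0.0
```

>>> jog_arm(plan=[[0,0,-0.001,0,0,0],[0,0,-0.001,0,0,0],[0,0,0,0,0,0],[0,0,0,0,0,0],[0,0,0,0,0,0],[0,0,0,0,0,0],[0,0,0,0,0,0],[0,0,0,0,0,0],[0,0,0,0,0,0],[0,0,0,0,0,0]])

```text
clock: 10.4
tcp_pos: [0.5585, -0.2082, -0.0125]
orientation: [0.0, 0.017, 1.0, -0.0]
wrist_force: [5.2, 0.2, 3.4]
finger_gap: -0.0002
```

```bash
python3 - <<'E'
from h import *
s=get_state();print(s["tcp_pos"],s["wrist_force"])
snap("scene","s6",(185,260,270,345),7)
E
```

```text
[ 0.55848942 -0.20816637 -0.01247262] [5.16723887 0.19601848 3.3581371 ]
```

View pics/s6.png

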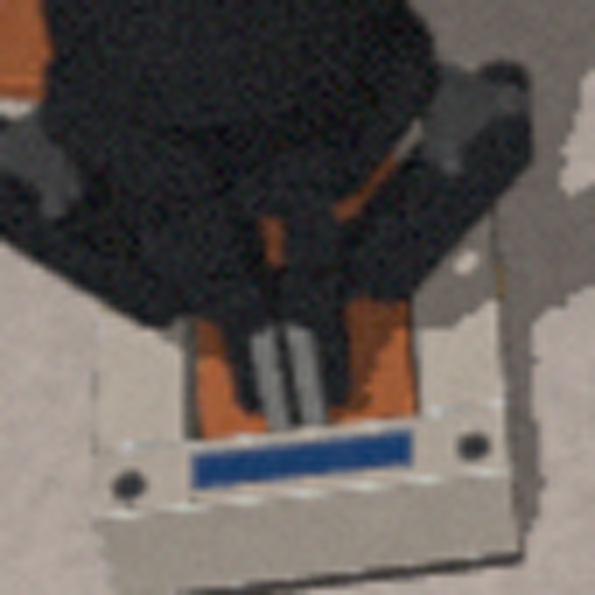

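>>> jog_arm(plan=[[0,0,-0.001,0,0,0],[0,0,-0.001,0,0,0],[0,0,0,0,0,0],[0,0,0,0,0,0],[0,0,0,0,0,0],[0,0,0,0,0,0],[0,0,0,0,0,0],[0,0,0,0,0,0],[0,0,0,0,0,0],[0,0,0,0,0,0]])

```text
clock: 11.45
tcp_pos: [0.5585, -0.2082, -0.0141]
orientation: [0.0, 0.017, 1.0, -0.0]
wrist_force: [3.7, 0.7, 6.9]
finger_gap: -0.0
```

>>> jog_arm(plan=[[0,0,-0.001,0,0,0],[0,0,0,0,0,0],[0,0,0,0,0,0],[0,0,0,0,0,0],[0,0,0,0,0,0],[0,0,0,0,0,0],[0,0,0,0,0,0],[0,0,0,0,0,0],[0,0,0,0,0,0],[0,0,0,0,0,0]])

```text
clock: 12.45
tcp_pos: [0.5586, -0.2082, -0.0143]
orientation: [0.001, 0.017, 1.0, -0.0]
wrist_force: [2.9, 1.3, 10.8]
finger_gap: -0.0005
```

>>> jog_arm(plan=[[0,0,0.015,0,0,0],[0,0,0.02,0,0,0],[0,0,0.025,0,0,0],[-0.013,0,0.01,0,0,0],[-0.026,0.001,0,0,0,0],[-0.026,0.001,0,0,0,0],[0,0,0,0,0,0],[0,0,0,0,0,0],[0,0,0,0,0,0],[0,0,0,0,0,0]])

```text
clock: 13.45
tcp_pos: [0.4933, -0.2061, 0.0541]
orientation: [-0.0, 0.017, 1.0, 0.0]
wrist_force: [0.4, -0.7, 0.1]
finger_gap: -0.0001
```

```bash
python3 - <<'E'
from h import *
s=get_state();print(s["tcp_pos"],s["wrist_force"])
snap("scene","s7",(160,220,300,360),4.2)
E
```

```text
[ 0.49332783 -0.20607511  0.05412774] [ 0.40629225 -0.67926548  0.10288771]
```

View pics/s7.png

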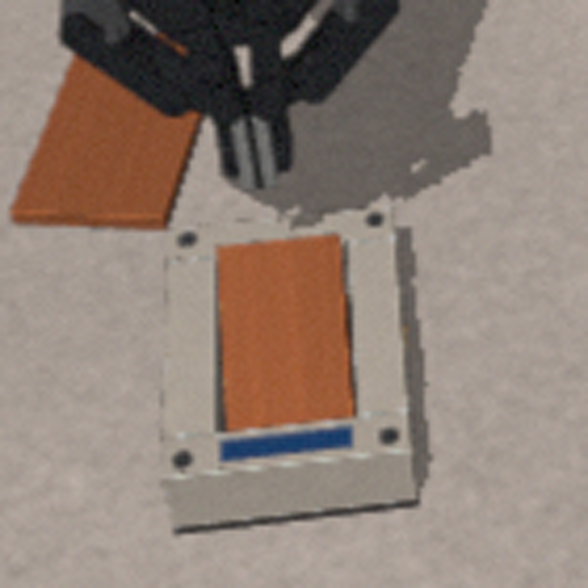

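```bash
python3 - <<'E'
from h import *
for z in(.046,.05):
  print(z,ray("scene",220/4.2+160,246/4.2+220,z),ray("scene",338/4.2+160,235/4.2+220,z))
for z in(.032,.018,.012): print("front",z,ray("scene",225/4.2+160,431/4.2+220,z),ray("scene",353/4.2+160,418/4.2+220,z))
for z in (.08,.087,.09):print(z,ray("scene",221.9,264,z))
E
```

```text
0.046 [ 0.48677272 -0.22665324  0.046     ] [ 0.48918632 -0.17882996  0.046     ]
0.05 [ 0.4908374  -0.22622635  0.05      ] [ 0.49323599 -0.17870034  0.05      ]
front 0.032 [ 0.5729867  -0.22920364  0.032     ] [ 0.57537351 -0.18043285  0.032     ]
front 0.018 [ 0.56089896 -0.23072023  0.018     ] [ 0.56333659 -0.180911    0.018     ]
front 0.012 [ 0.55571851 -0.2313702   0.012     ] [ 0.55817791 -0.18111592  0.012     ]
0.08 [ 0.48983912 -0.20634623  0.08      ]
0.087 [ 0.49731387 -0.20579073  0.087     ]
0.09 [ 0.50051734 -0.20555265  0.09      ]
```

>>> jog_arm(plan=[[0.007,0.002,0,0,0,0],[0,0,0,0,0,0],[0,0,0,0,0,0],[0,0,-0.005,0,0,0],[0,0,-0.012,0,0,0],[0,0,-0.012,0,0,0],[0,0,-0.012,0,0,0],[0,0,-0.01,0,0,0],[0,0,0,0,0,0],[0,0,0,0,0,0]], hand=0.75)

```text
clock: 14.5
tcp_pos: [0.4997, -0.2038, 0.003]
orientation: [-0.0, 0.017, 1.0, 0.0]
wrist_force: [-0.8, -0.5, -0.4]
finger_gap: 0.0642
```

```bash
python3 - <<'E'
from h import *
s=get_state();print(s["tcp_pos"],s["wrist_force"],s["finger_gap"])
snap("scene","s8",(180,240,280,340),6)
E
```

```text
[ 0.49972953 -0.20384014  0.0029802 ] [-0.77356274 -0.51565812 -0.3889138 ] 0.06419148791928798
```

View pics/s8.png

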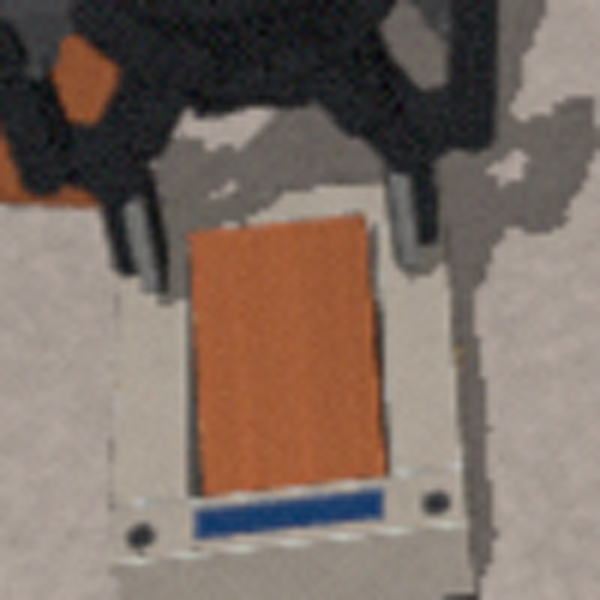

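>>> jog_arm(plan=[[0,0,-0.003,0,0,0],[0,0,-0.002,0,0,0],[0,0,0,0,0,0],[0,0,0,0,0,0],[0,0,0,0,0,0],[0,0,0,0,0,0],[0,0,0,0,0,0],[0,0,0,0,0,0],[0,0,0,0,0,0],[0,0,0,0,0,0]])

```text
clock: 15.55
tcp_pos: [0.5, -0.204, -0.0016]
orientation: [0.0, 0.017, 1.0, 0.0]
wrist_force: [-0.0, -0.6, 0.1]
finger_gap: 0.0639
```

>>> jog_arm(plan=[[0,0,0,0,0,0],[0,0,0,0,0,0],[0,0,0,0,0,0],[0,0,0,0,0,0],[0,0,0,0,0,0],[0,0,0,0,0,0],[0,0,0,0,0,0],[0,0,0,0,0,0],[0,0,0,0,0,0],[0,0,0,0,0,0]], hand=0, force=80)

```text
clock: 16.55
tcp_pos: [0.5001, -0.2041, -0.0014]
orientation: [0.0, 0.017, 1.0, -0.0]
wrist_force: [-1.8, -0.2, 6.2]
finger_gap: 0.0474
```

```bash
python3 - <<'E'
from h import *
s=get_state();print(s["tcp_pos"],s["wrist_force"],s["finger_gap"])
snap("scene","s9",(180,240,280,340),6)
E
```

```text
[ 0.50012728 -0.20411461 -0.00138003] [-1.79797568 -0.21069309  6.22342328] 0.04744123458754115
```

View pics/s9.png

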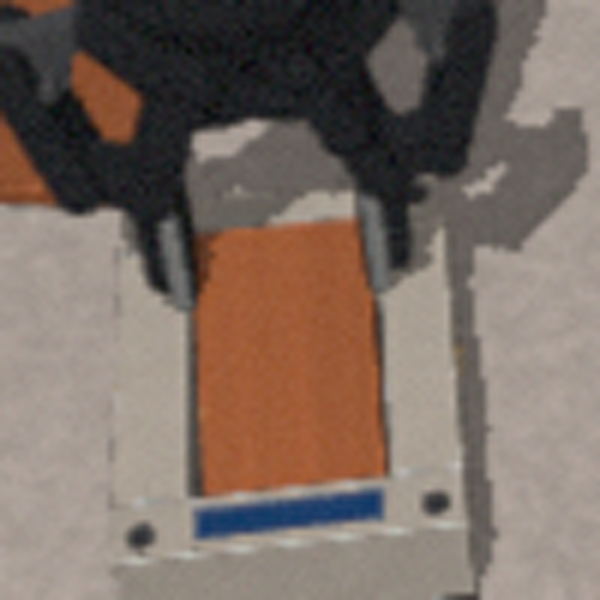

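>>> jog_arm(plan=[[0,0,0.003,0,0,0],[0,0,0.005,0,0,0],[0,0,0.008,0,0,0],[0,0,0.01,0,0,0],[0,0,0.012,0,0,0],[0,0,0.012,0,0,0],[0,0,0.012,0,0,0],[0,0,0.01,0,0,0],[0,0,0,0,0,0],[0,0,0,0,0,0]])

```text
clock: 17.6
tcp_pos: [0.5002, -0.204, 0.0707]
orientation: [0.0, 0.017, 1.0, -0.0]
wrist_force: [0.1, 0.3, -1.9]
finger_gap: 0.0474
```

```bash
python3 - <<'E'
from h import *
s=get_state();print(s["tcp_pos"],s["wrist_force"],s["finger_gap"])
snap("scene","s10",(160,210,310,360),4)
E
```

```text
[ 0.50017511 -0.20404446  0.07068718] [ 0.10321093  0.25382292 -1.8735481 ] 0.04742316672849727
```

View pics/s10.png

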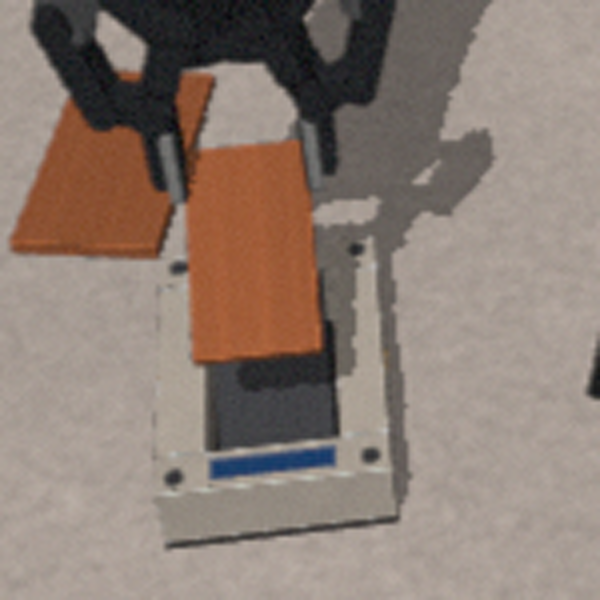

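>>> jog_arm(plan=[[-0.004,0.02,0,-0.08,-2.25,0],[-0.004,0.027,0,-0.08,-2.25,0],[-0.004,0.028,0,-0.08,-2.25,0],[-0.004,0.028,0,-0.08,-2.25,0],[-0.004,0.028,0,-0.08,-2.25,0],[-0.004,0.028,0,-0.08,-2.25,0],[-0.004,0.028,0,-0.08,-2.25,0],[-0.004,0.027,0,-0.08,-2.25,0],[0,0,0,0,0,0],[0,0,0,0,0,0]])

```text
clock: 18.65
tcp_pos: [0.4669, 0.0107, 0.0698]
orientation: [0.156, 0.016, 0.988, -0.003]
wrist_force: [-0.2, -0.7, -1.4]
finger_gap: 0.047
```

```bash
python3 - <<'E'
from h import *
s=get_state();print(s["tcp_pos"],s["wrist_force"],s["finger_gap"],s["orientation"])
snap("scene","s11",(270,180,420,330),4)
snap("top","t11")
E
```

```text
[0.46694871 0.01067789 0.06982939] [-0.15206871 -0.69644701 -1.39312928] 0.04701782107977254 [ 0.15580072  0.01609153  0.98765345 -0.00280298]
```

View pics/s11.png

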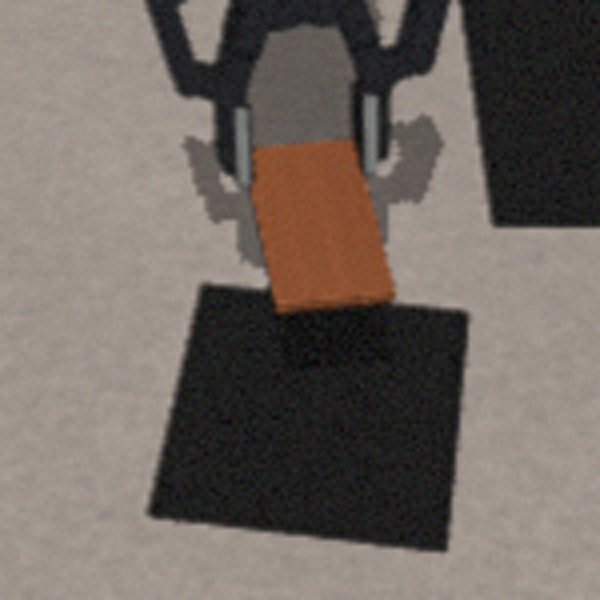

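View pics/t11.png

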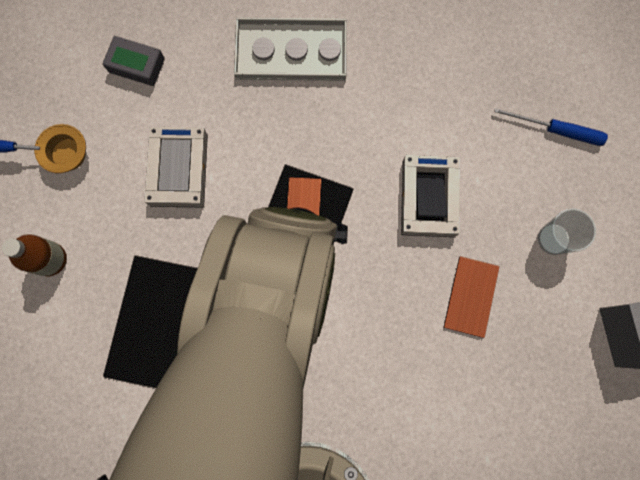

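```bash
cat > pnp.py <<'E'
from h import *
from scipy.optimize import least_squares
from scipy.spatial.transform import Rotation as Ro
def fit(sc,top,x0):
    # sc: dict corner->(u,v) scene; top likewise. corners in plate frame top face
    C={'bl':(-.045,-.025,.003),'br':(-.045,.025,.003),'fr':(.045,.025,.003),'fl':(.045,-.025,.003)}
    def res(p):
        R=Ro.from_euler('ZYX',p[3:]).as_matrix();o=[]
        for n,D in(("scene",sc),("top",top)):
            for k,uv in D.items(): o+=list(proj(n,R@np.array(C[k])+p[:3])-uv)
        return o
    r=least_squares(res,x0);return r.x,r.fun
E
python3 - <<'E'
from pnp import *
c=lambda a,b:(a/4+270,b/4+180)
x,f=fit({'bl':c(252,150),'br':c(353,140),'fr':c(394,294),'fl':c(275,304)},{'fl':(321,178),'fr':(289,178)},[.49,.01,.11,0,.1,0])
print(x[:3],np.degrees(x[3:]),f.round(1))
E
```

```text
[0.4867539  0.01056365 0.10464937] [-3.77243148  5.91585284 -1.58343248] [-2.  -0.5  1.   0.5 -0.2  0.4 -0.7 -0.2 -1.1  0.9 -0.7 -1.1]
```

>>> jog_arm(plan=[[0.006,-0.001,-0.008,0,0,0],[0,0,-0.012,0,0,0],[0,0,-0.012,0,0,0],[0,0,-0.012,0,0,0],[0,0,-0.012,0,0,0],[0,0,-0.012,0,0,0],[0,0,-0.01,0,0,0],[0,0,-0.005,0,0,0],[0,0,0,0,0,0],[0,0,0,0,0,0]])

```text
clock: 19.75
tcp_pos: [0.4745, 0.0086, -0.0126]
orientation: [0.156, 0.017, 0.988, -0.003]
wrist_force: [0.1, 0.2, -2.2]
finger_gap: 0.0473
```

```bash
python3 - <<'E'
from h import *
s=get_state();print(s["tcp_pos"],s["wrist_force"],s["finger_gap"],s["orientation"])
snap("scene","s12",(280,220,400,340),5)
E
```

```text
[ 0.47446321  0.0086014  -0.01262066] [ 0.1464897   0.22129247 -2.22125695] 0.04734071657280613 [ 0.15644918  0.01723792  0.98753132 -0.00289869]
```

View pics/s12.png

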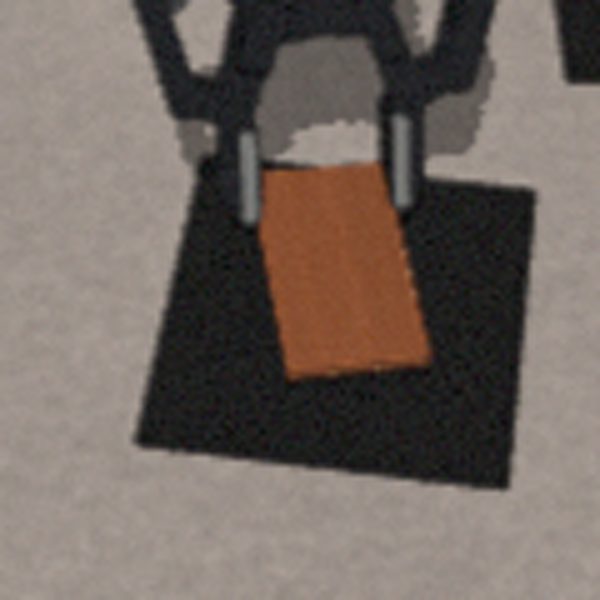

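>>> jog_arm(plan=[[0,0,-0.002,0,0,0],[0,0,-0.002,0,0,0],[0,0,-0.001,0,0,0],[0,0,0,0,0,0],[0,0,0,0,0,0],[0,0,0,0,0,0],[0,0,0,0,0,0],[0,0,0,0,0,0],[0,0,0,0,0,0],[0,0,0,0,0,0]])

```text
clock: 20.8
tcp_pos: [0.4741, 0.009, -0.0175]
orientation: [0.157, 0.017, 0.988, -0.003]
wrist_force: [-0.5, 0.3, -2.3]
finger_gap: 0.0472
```

>>> jog_arm(plan=[[0,0,-0.001,0,0,0],[0,0,-0.001,0,0,0],[0,0,0,0,0,0],[0,0,0,0,0,0],[0,0,0,0,0,0],[0,0,0,0,0,0],[0,0,0,0,0,0],[0,0,0,0,0,0],[0,0,0,0,0,0],[0,0,0,0,0,0]])

```text
clock: 21.8
tcp_pos: [0.474, 0.009, -0.0196]
orientation: [0.156, 0.017, 0.988, -0.003]
wrist_force: [0.6, -0.2, -4.0]
finger_gap: 0.0473
```

```bash
python3 - <<'E'
from h import *
s=get_state();print(s["tcp_pos"],s["wrist_force"],s["finger_gap"],s["orientation"])
snap("scene","s13",(290,230,390,330),6)
E
```

```text
[ 0.4739854   0.00904407 -0.01959263] [ 0.61340558 -0.23065752 -3.98813625] 0.047289568974598135 [ 0.15648207  0.01688807  0.98753232 -0.00284028]
```

View pics/s13.png

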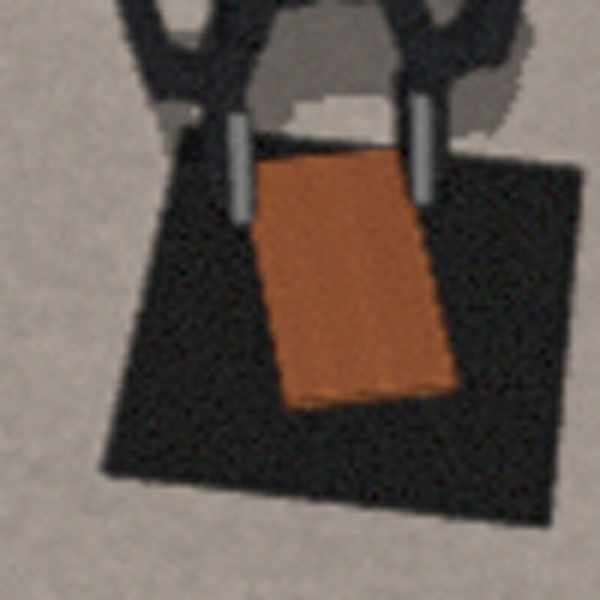

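```bash
python3 - <<'E'
from pnp import *
c=lambda a,b:(a/6+290,b/6+230)
x,f=fit({'bl':c(252,160),'br':c(398,150),'fr':c(457,384),'fl':c(287,401)},{},[.49,.01,.02,0,.1,0])
print(x[:3],np.degrees(x[3:]),f.round(1))
E
```

```text
[ 0.468098    0.01689145 -0.01089259] [-2.83938661 10.1238865  -1.09930576] [-0.7  0.2  0.7 -0.2 -0.6  0.2  0.6 -0.2]
```

>>> jog_arm(plan=[[0,0,-0.001,0,0,0],[0,0,-0.001,0,0,0],[0,0,-0.001,0,0,0],[0,0,0,0,0,0],[0,0,0,0,0,0],[0,0,0,0,0,0],[0,0,0,0,0,0],[0,0,0,0,0,0],[0,0,0,0,0,0],[0,0,0,0,0,0]])

```text
clock: 22.85
tcp_pos: [0.4741, 0.009, -0.0225]
orientation: [0.157, 0.017, 0.988, -0.003]
wrist_force: [0.2, -1.0, -2.5]
finger_gap: 0.047
```

>>> jog_arm(plan=[[0,0,-0.001,0,0,0],[0,0,-0.001,0,0,0],[0,0,0,0,0,0],[0,0,0,0,0,0],[0,0,0,0,0,0],[0,0,0,0,0,0],[0,0,0,0,0,0],[0,0,0,0,0,0],[0,0,0,0,0,0],[0,0,0,0,0,0]])

```text
clock: 23.85
tcp_pos: [0.474, 0.009, -0.0246]
orientation: [0.157, 0.017, 0.988, -0.003]
wrist_force: [0.0, -0.2, -1.7]
finger_gap: 0.0472
```

>>> jog_arm(plan=[[0,0,-0.001,0,0,0],[0,0,0,0,0,0],[0,0,0,0,0,0],[0,0,0,0,0,0],[0,0,0,0,0,0],[0,0,0,0,0,0],[0,0,0,0,0,0],[0,0,0,0,0,0],[0,0,0,0,0,0],[0,0,0,0,0,0]])

```text
clock: 24.85
tcp_pos: [0.4741, 0.009, -0.0256]
orientation: [0.157, 0.017, 0.988, -0.003]
wrist_force: [-0.8, -0.2, -1.1]
finger_gap: 0.0472
```

```bash
python3 - <<'E'
from h import *
s=get_state();print(s["tcp_pos"],s["wrist_force"],s["ft_torque"])
snap("scene","s14",(290,230,390,330),6)
E
```

```text
[ 0.47407304  0.00904237 -0.02555625] [-0.77221868 -0.20392173 -1.12302109] [ 0.01336487  0.42849832 -0.02440613]
```

View pics/s14.png

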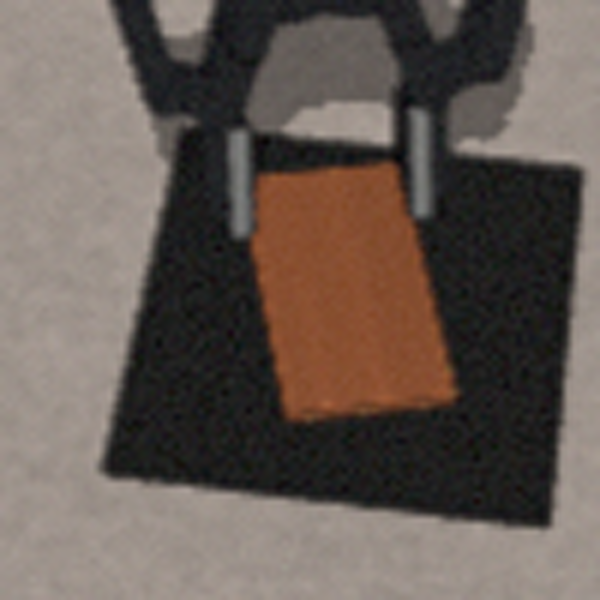

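```bash
python3 - <<'E'
from pnp import *
for z in(.004,.008,.012):print(z,ray("scene",290/6+290,422/6+230,z),ray("scene",457/6+290,403/6+230,z))
c=lambda a,b:(a/6+290,b/6+230)
for p in(0.06,.1,.14):
  pass
C={'bl':(-.045,-.025,.003),'br':(-.045,.025,.003),'fr':(.045,.025,.003),'fl':(.045,-.025,.003)}
for z in(.007,.010,.013,.016):
  R=Ro.from_euler('ZYX',np.radians([-3,6,-1])).as_matrix()
  print(z,{k:((proj("scene",R@np.array(v)+[.494,.0095,z])-[290,230])*6).round() for k,v in C.items()})
E
```

```text
0.004 [ 0.53758071 -0.01624049  0.004     ] [0.53910963 0.03325599 0.004     ]
0.008 [ 0.54109988 -0.01706753  0.008     ] [0.54261988 0.03214014 0.008     ]
0.012 [ 0.54461905 -0.01789457  0.012     ] [0.54613013 0.03102428 0.012     ]
0.007 {'bl': array([241., 184.]), 'br': array([401., 172.]), 'fr': array([454., 404.]), 'fl': array([285., 419.])}
0.01 {'bl': array([241., 177.]), 'br': array([401., 165.]), 'fr': array([455., 397.]), 'fl': array([285., 412.])}
0.013 {'bl': array([242., 170.]), 'br': array([401., 158.]), 'fr': array([456., 390.]), 'fl': array([285., 405.])}
0.016 {'bl': array([242., 163.]), 'br': array([402., 151.]), 'fr': array([456., 383.]), 'fl': array([286., 398.])}
```

>>> jog_arm(plan=[[0,0,0,0,0,0],[0,0,0,0,0,0],[0,0,0,0,0,0],[0,0,0,0,0,0],[0,0,0,0,0,0],[0,0,0,0,0,0],[0,0,0.005,0,0,0],[0,0,0.01,0,0,0],[0,0,0.02,0,0,0],[0,0,0.02,0,0,0]], hand=0.8)

```text
clock: 25.9
tcp_pos: [0.4735, 0.0091, 0.03]
orientation: [0.156, 0.017, 0.988, -0.003]
wrist_force: [0.4, -0.5, 0.3]
finger_gap: 0.0684
```

>>> jog_arm(plan=[[-0.01,0,0.03,0,0,0],[-0.02,0,0.03,0,0,0],[-0.02,0.04,0.02,0,0,0],[0,0.04,0,0,0,0],[0,0.04,0,0,0,0],[0,0.04,0,0,0,0],[0,0.04,0,0,0,0],[0,0,0,0,0,0],[0,0,0,0,0,0],[0,0,0,0,0,0]])

```text
clock: 26.9
tcp_pos: [0.4236, 0.2083, 0.1093]
orientation: [0.156, 0.017, 0.988, -0.003]
wrist_force: [0.0, -0.8, 0.5]
finger_gap: 0.068
```

```bash
python3 - <<'E'
from h import *
s=get_state();print(s["clock"],s["tcp_pos"],s["wrist_force"],s["finger_gap"])
snap("scene","s15",(280,220,400,340),5)
snap("top","t15")
E
```

```text
26.9 [0.42363419 0.20830366 0.10928083] [ 0.00885791 -0.7775634   0.47444465] 0.0680025598105629
```

View pics/s15.png

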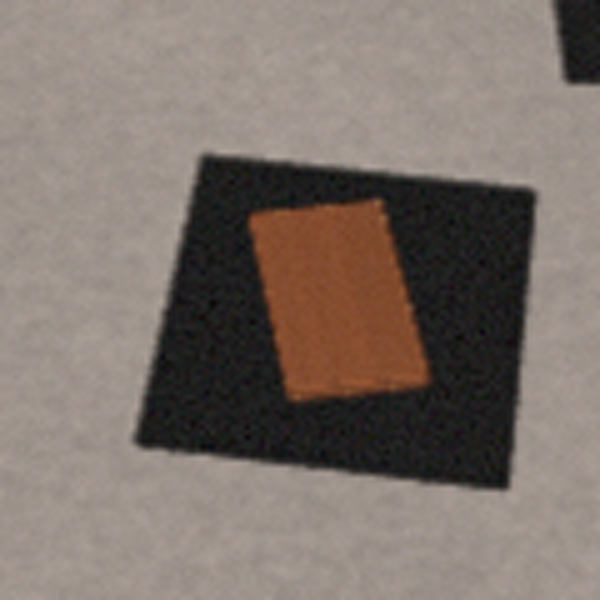

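View pics/t15.png

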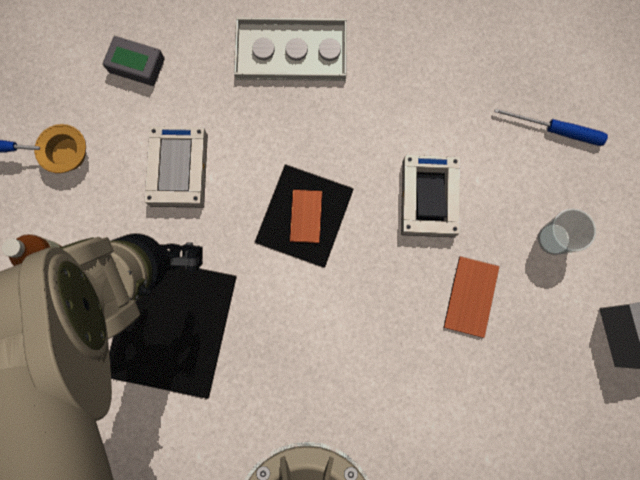

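View pics/s15_raw.png

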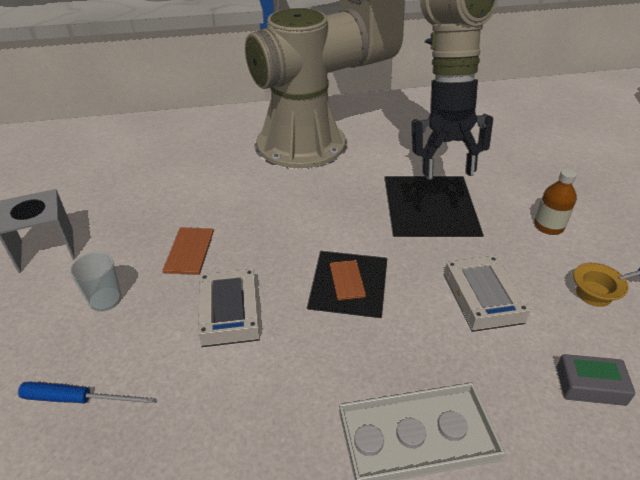

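The scene shows the copper plate flat on the small mat at (348,280). The gripper is clear of everything at (452,150), and the steel plate is still in its nest at (488,288).

```bash
python3 -c "
from h import *
print(ray('top',306.3,216.2,.01)-[.4935,.0091,0])
print(hand_in())"
```

```text
[-0.00310793 -0.00292444  0.01      ]
the job is handed in; nothing more can be done
None
```

The copper plate is lying flat and released in the middle of the small black mat, and the job is handed in. I pressed its stripe end down to the stop, gripped the raised end across its width, lifted it out and levelled it. I then lowered it until, by estimate, its stripe-side edge reached the mat, and opened the fingers. The clock stood at about 27 s of the 42 s allowed.

**Last checks**
- **Position:** in the top picture the plate's centre is about 4 mm from the mat's centre (limit 35 mm).
- **Flatness and clearance:** both pictures show the plate lying flat with the gripper well clear. The wrist force was under 1 N.
- **Steel plate:** by eye it looks unmoved in both pictures. I did not measure it.

**What disagreed or stayed unmeasured**
- **Fingertip height:** the fingertips stood about 33 mm higher than the reported tool position says. I found this in the pictures and from the height at which they met the plate. I used force readings and pictures from then on for height, so the reported height went below zero.
- **Tilt:** I judged it from the pictures and the press reaching its stop, and did not measure it in the nest. After the lift the plate's fitted pitch was about 6°, which agrees with it having been tilted to the full 0.42 rad.
- **Contact before release:** the wrist force showed no clear touch on the mat. I released on the height estimated from the pictures, so the gripped end fell a few millimetres.
- **One plate fit:** a fit to a single picture during lowering gave an impossible height, and I ignored it.

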